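Tip an inlaid piece out of its nest

TASK

Of the three inlaid wooden pieces seated in nests, take out the one with the round inlay. It sits too snugly for fingers, so first press down its end at the cut-away end of the nest until it tips and stays tipped, then take it by the raised end and lay it flat, inlay up, on the grey foam pad. Leave the other two pieces seated in their nests.

Things in the scene. Friction and masses are not known exactly. Their poses are not given: they have to be found in the camera images.
- piece_round_mid (a point): Dark wooden block 90 x 40 x 16 mm (own x, y, z), 60 g, pale round inlay on top. Point: its centre. Starts level in a fixed light-wood nest, top 42 mm above the table; nest rim 43 mm high, walls 10 mm, gaps 2 mm, but only 26 mm high at the piece's +x end, over a 22 mm deep well. Pressed 12 mm down, 10 mm from its +x end, it rocks and stays tipped at 31 deg, the sides of its -x end 20 mm above the rim.
- pad: Grey foam pad (rigid here), 170 x 170 x 10 mm, fixed flat on the table. Origin at the centre of its underside; z up, x and y along its sides.
- piece_bar_mid (a point): dark wooden piece with a pale single long strip inlaid in its top; same size, in its own nest; all nests are alike, 116 x 64 mm, fixed. The point is its centre. Bystander: stays in its nest.
- piece_strips_mid (a point): dark wooden piece with a pale pair of short cross strips inlaid in its top; same size, in its own nest; all nests are alike, 116 x 64 mm, fixed. The point is its centre. Bystander: stays in its nest.
Not all that is in view belongs to the job. What is shaped like the part that bears piece_round_mid but blue or orange is not meant.

How it is judged:
On the way:
1. the round-inlay piece is tipped up, still in its nest (angle between piece_round_mid's own z axis and vertical above 0.38 rad and distance of piece_round_mid from where it was at the start of the episode below 0.02 m), for 0.2 s.
At the end, for the whole second after the job is handed in: The round-inlay piece lies flat on the pad, inlay up (within 10 degrees), its centre within 80 mm of the pad's centre along each of the pad's sides and at 12 to 24 mm above the pad's underside (angle between piece_round_mid's own z axis and vertical below 0.17 rad and x of piece_round_mid in the frame of pad between -0.08 and 0.08 m and y of piece_round_mid in the frame of pad between -0.08 and 0.08 m and z of piece_round_mid in the frame of pad between 0.012 and 0.024 m); the robot touches nothing.
It fails at once if the piece with the single-strip inlay is shifted by more than 15 mm or tipped by more than 11 degrees (distance of piece_bar_mid from where it was at the start of the episode above 0.015 m or angle between piece_bar_mid's own z axis and vertical above 0.2 rad).
It fails at once if the piece with the two-strip inlay is shifted by more than 15 mm or tipped by more than 11 degrees (distance of piece_strips_mid from where it was at the start of the episode above 0.015 m or angle between piece_strips_mid's own z axis and vertical above 0.2 rad).
It also fails if it takes over 54 s, if anything falls off the work surface, if the arm or the gripper's body presses on something with over 40 N, if the wrist force passes 120 N, or if a joint passes its speed limit or range.

ROBOT

A 6-joint arm with a two-finger parallel gripper is mounted at the origin on the work surface. World frame = base frame: x ahead of the robot, y to its left, z up, the work surface at z = 0. Lengths are in m, angles in rad, forces in N, time in s.
With the tool pointing down it reaches from about 0.375 to 0.9 m from the base axis. Payload 3.1 kg.
Tool frame: the origin (TCP) lies midway between the tips of the shut fingers; the grasp point (between the pads) lies 19 mm behind it (manip.grasp_offset is the distance from the TCP to the grasp point, in m); z points along the fingers, y is the line along which they close (so a half turn about z gives the same grasp; the last joint's range is limited). The gripper opens to 85 mm and grips with 20 to 120 N. Pads are 22 mm wide; open, the fingers measure 114 mm over their backs; the gripper's body (76 mm by 85 mm) begins 54 mm behind the grasp point. The pads swing forward as they close: fully open they stand 13 mm farther back than shut.
Start: joints at [0.943, 0.527, 1.433, -0, 1.181, -0.178], TCP at [0.272, 0.563, 0.231] pointing down, gripper open.
Joint ranges: [-3.08, 3.08], [-0.75, 2.2], [0.22, 2.44], [-1.43, 4.57], [0, 2.65], [-2.85, 2.85]. Speed limits (rad/s): [2.79, 2.79, 3.14, 3.14, 3.14, 3.14].

INTERFACE

Orientations are given as a unit quaternion [x, y, z, w].
In Python, from station import sensors, cams, order, manip gives the robot as it stands.
- The arm moves only by the tool move_arm, never from a script. Its argument "targets" is a list of rows, each an object of numbers: "dx", "dy", "dz": the shift along the world's x, y, z normalised to -1 to 1, where 1 is 25 mm; "rx", "ry", "rz": the turn, a rotation vector about the world's x, y, z normalised to -1 to 1, where 1 is 30 degrees. A call has exactly 10 rows; each row shifts and turns the commanded pose from where the row before left it; what a row does not reach is not made up. A row lasts 1/8 s, in which the tool goes at most 62.5 mm and 10.7 degrees, less where a joint would pass 70% of its speed; a pose out of reach is approached as far as the arm can. A call with a number of a shift or a turn outside -1 to 1 is refused whole. A call with a gripper value outside its range is refused whole. "claw" is the opening in per cent of the stroke, from 0 (shut) to 100 (fully open), set as the call begins (left out, the last holds). The fingers move at their own pace and stop on an object; "newtons" is the grip in N (left out, the last holds). Time passes only in rows, so rows that do not move let the fingers close, or fill a call up. It gives the time, the measured TCP pose, the force, the opening and the grip force at its end, in the units of the state.
- sensors.sense(): the state, without advancing time (a new reading comes with each control period).
- cams.snapshot(name): name is "scene" or "top" or "wrist"; returns the picture (384x512x3 uint8, red, green, blue); there is no depth.
- cams.camera_model(name): a dict with "fx", "fy", "cx", "cy" (pixels), "distortion" ([k1, k2, p1, p2, k3] as OpenCV has them; the pictures are not rectified), "extrinsics" (4x4, takes a point from world to camera coordinates). Camera axes: x right, y down, z forward; pixel columns grow to the right and rows downward; lengths in m; the calibration is good to about 2 mm. A picture is of the moment at which its call begins: read the wrist's pose just before it. camera_model takes no time and is no camera call; for the wrist camera it gives the pose at the moment of the call.
- order.sign_off(): hands the job in; it is judged then, once.
The state is a dict: "t": time; "q": joint angles; "qd": joint speeds; "tau": joint torques, N m; "tcp_pos": TCP position; "tool_rot": TCP orientation; "force": force on the tool from outside, world axes, zero at the start; "ft_torque": the same for the moment, N m; "finger_gap": opening from 0.0 (shut) to 1.0 (fully open); "gripper_force": force on a finger pad.
Only numpy, scipy, OpenCV 4.12 (cv2) and the standard library are available. Lean on these libraries where they do the work, as an engineer would, in place of code of your own. Each camera call takes 0.05 s, during which the arm holds its last target. There are 200 camera calls.

## Working session

There is one attempt and no reset: what is moved stays moved. The work goes in short steps, Python scripts to look and compute and a tool call to move; the robot and the scene stay as the last step left them, time stands still between calls to the robot, and variables do not carry over. Pictures are saved under pics/ and viewed, at most 10 in all, crops included, and the job is handed in when it is done.

Besides the shell and the picture viewer there is one more tool, called after "Request:" as name([rows], argument=value, ...), one row to a line, values as JSON. move_arm: Moves the arm, as the interface text tells. Scaled input: -1 to 1 covers 25 mm each way for a shift and 30 degrees each way for a turn. Its arguments: {"type":"object","properties":{"targets":{"type":"array"},"claw":{"type":"number"},"newtons":{"type":"number"}},"required":["targets"]}

```bash
mkdir -p pics; ls; cat > h.py <<'E'
import numpy as np, cv2
from station import sensors, cams, order, manip
def snap(n,f=None):
    m=cams.camera_model(n); im=cams.snapshot(n)
    if f: cv2.imwrite('pics/'+f,im[:,:,::-1])
    return im,m
def ray(m,uv,z):
    K=np.array([[m['fx'],0,m['cx']],[0,m['fy'],m['cy']],[0,0,1]])
    p=cv2.undistortPoints(np.array(uv,float).reshape(-1,1,2),K,np.array(m['distortion'])).reshape(-1,2)
    E=np.array(m['extrinsics']);R,t=E[:3,:3],E[:3,3];c=-R.T@t
    d=np.c_[p,np.ones(len(p))]@R
    return c+d*((z-c[2])/d[:,2])[:,None]
E
python3 - <<'E'
from h import *
a,_=snap('top');b,_=snap('scene')
cv2.imwrite('pics/a.png',cv2.resize(a,(800,600))[:,:,::-1]);cv2.imwrite('pics/b.png',b[:,:,::-1])
s=sensors.sense();print(s['t'],s['tool_rot'],manip.grasp_offset)
E
```

```text
pics
0.1 [ 2.23014723e-01  9.74814577e-01 -9.04171451e-04 -3.95121868e-04] 0.0187
```

View pics/a.png

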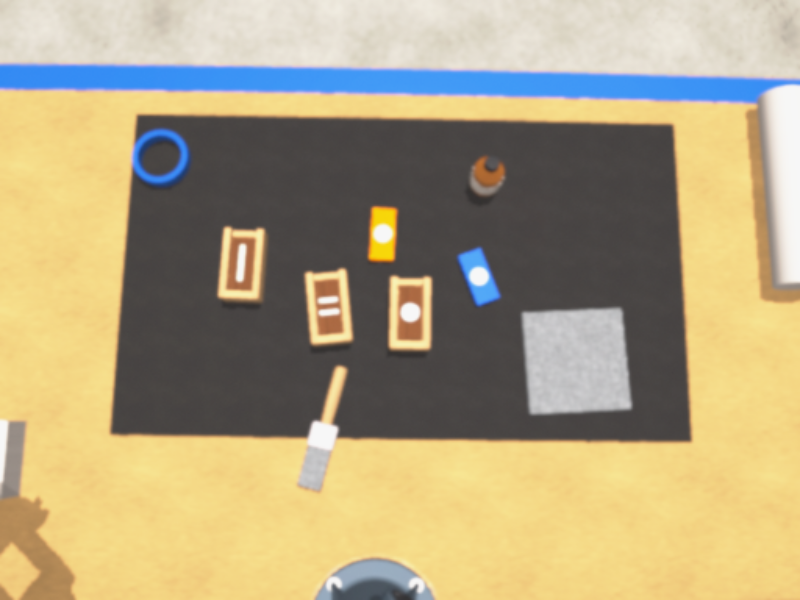

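View pics/b.png

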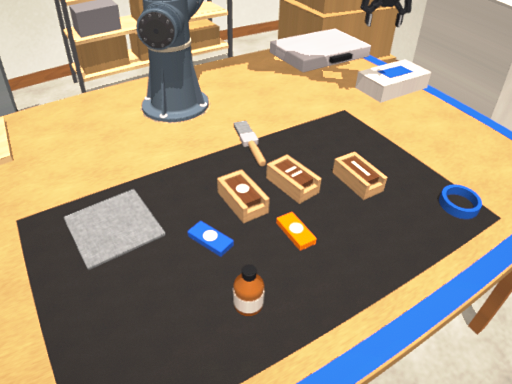

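The candidates with a round inlay are brown in a nest at top (410,312), orange at (383,233) and blue at (479,276). Only the brown one is dark wood in a light nest, so I'll confirm it with a crop and measure it.

```bash
python3 - <<'E'
from h import *
a,m=snap('top')
x0,y0,w,h=235,165,60,70
c=a[y0:y0+h,x0:x0+w]
b,mb=snap('scene')
d=b[160:230,205:285]
cv2.imwrite('pics/c.png',np.hstack([cv2.resize(c,(400,466),interpolation=2),cv2.resize(d,(400,466),interpolation=2)])[:,:,::-1])
hsv=cv2.cvtColor(a,cv2.COLOR_RGB2HSV)
def big(mask,x0,y0,x1,y1):
    k=np.zeros_like(mask);k[y0:y1,x0:x1]=mask[y0:y1,x0:x1]
    cs=cv2.findContours(k,0,1)[0];return max(cs,key=cv2.contourArea)
wh=cv2.inRange(hsv,(0,0,170),(179,60,255))
M=cv2.moments(big(wh,245,185,280,215));u=[M['m10']/M['m00'],M['m01']/M['m00']]
print('inlay',u,ray(m,u,.042))
dark=cv2.inRange(hsv,(0,0,0),(179,255,70))
nest=big(cv2.inRange(hsv,(5,60,90),(30,255,255)),242,170,284,230)
r=cv2.minAreaRect(nest);bx=cv2.boxPoints(r);print('nest',r);print(ray(m,bx,.043).round(4))
hull=cv2.convexHull(nest);
br=big(cv2.inRange(hsv,(0,100,60),(14,255,170)),242,170,284,230)
r=cv2.minAreaRect(br);print('piece',r);print(ray(m,cv2.boxPoints(r),.042).round(4))
pad=big(cv2.inRange(hsv,(0,0,90),(179,40,220)),325,190,410,272)
r=cv2.minAreaRect(pad);print('pad',r);print(ray(m,cv2.boxPoints(r),.01).round(4),ray(m,r[0],.01))
E
```

```text
inlay [262.0982142857143, 199.5] [[ 0.49533347 -0.05004875  0.042     ]]
nest ((262.0, 200.0), (48.0, 28.0), 90.0)
[[ 0.5555 -0.0132  0.043 ]
 [ 0.5567 -0.085   0.043 ]
 [ 0.4334 -0.0857  0.043 ]
 [ 0.4323 -0.0153  0.043 ]]
piece ((259.5, 188.0), (8.0, 3.0), 90.0)
[[ 0.5352 -0.0391  0.042 ]
 [ 0.5354 -0.0468  0.042 ]
 [ 0.5146 -0.047   0.042 ]
 [ 0.5145 -0.0394  0.042 ]]
pad ((368.4312744140625, 230.62307739257812), (68.55416870117188, 67.2640151977539), 85.51539611816406)
[[ 0.5043 -0.2347  0.01  ]
 [ 0.5212 -0.413   0.01  ]
 [ 0.3428 -0.42    0.01  ]
 [ 0.3276 -0.246   0.01  ]] [[ 0.42287731 -0.32803537  0.01      ]]
```

View pics/c.png

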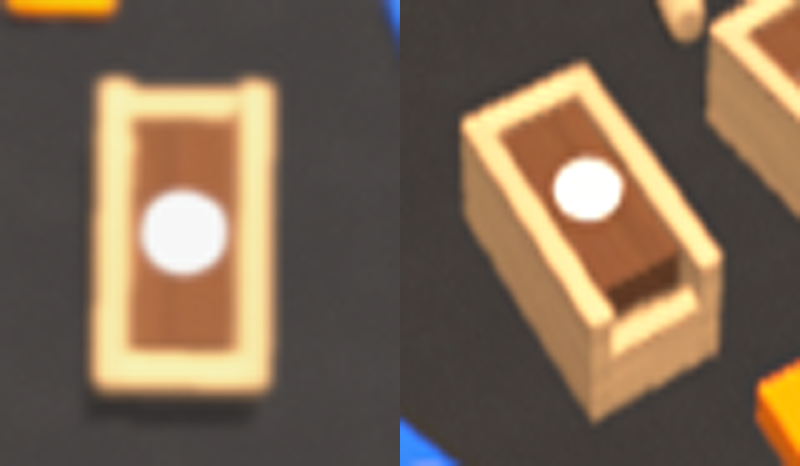

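The crop shows the dark-wood piece with the round inlay at top pixel (262,199.5), and its cut-away end faces away from the robot (+x). That puts its centre at about (0.495, -0.050) with yaw near 0. The pad centre is at about (0.423, -0.328).

Request:
move_arm([
  {"dx": 0.42,"dy": -1,"rz": 0.086},
  {"dx": 0.42,"dy": -1,"rz": 0.086},
  {"dx": 0.42,"dy": -1,"rz": 0.086},
  {"dx": 0.42,"dy": -1,"rz": 0.086},
  {"dx": 0.42,"dy": -1,"rz": 0.086},
  {"dx": 0.42,"dy": -1,"rz": 0.086},
  {"dx": 0.42,"dy": -1,"rz": 0.086},
  {"dx": 0.42,"dy": -1,"rz": 0.086},
  {"dx": 0.42,"dy": -1,"rz": 0.086},
  {"dx": 0.42,"dy": -1,"rz": 0.086},
], claw=0, newtons=60)

```text
schema error: expected keys dx, dy, dz, rx, ry, rz
```

Request:
move_arm([
  {"dx": 0.42,"dy": -1},
  {"dx": 0.42,"dy": -1},
  {"dx": 0.42,"dy": -1},
  {"dx": 0.42,"dy": -1},
  {"dx": 0.42,"dy": -1},
  {"dx": 0.42,"dy": -1},
  {"dx": 0.42,"dy": -1},
  {"dx": 0.42,"dy": -1},
  {"dx": 0.42,"dy": -1},
  {"dx": 0.42,"dy": -1},
])

```text
schema error: expected keys dx, dy, dz, rx, ry, rz
```

Request:
move_arm([
  {"dx": 0.42,"dy": -1,"dz": 0,"rx": 0,"ry": 0,"rz": 0.086},
  {"dx": 0.42,"dy": -1,"dz": 0,"rx": 0,"ry": 0,"rz": 0.086},
  {"dx": 0.42,"dy": -1,"dz": 0,"rx": 0,"ry": 0,"rz": 0.086},
  {"dx": 0.42,"dy": -1,"dz": 0,"rx": 0,"ry": 0,"rz": 0.086},
  {"dx": 0.42,"dy": -1,"dz": 0,"rx": 0,"ry": 0,"rz": 0.086},
  {"dx": 0.42,"dy": -1,"dz": 0,"rx": 0,"ry": 0,"rz": 0.086},
  {"dx": 0.42,"dy": -1,"dz": 0,"rx": 0,"ry": 0,"rz": 0.086},
  {"dx": 0.42,"dy": -1,"dz": 0,"rx": 0,"ry": 0,"rz": 0.086},
  {"dx": 0.42,"dy": -1,"dz": 0,"rx": 0,"ry": 0,"rz": 0.086},
  {"dx": 0.42,"dy": -1,"dz": 0,"rx": 0,"ry": 0,"rz": 0.086},
], claw=0, newtons=60)

```text
t: 1.45
tcp_pos: [0.3769, 0.312, 0.2313]
tool_rot: [-0.001, 1.0, -0.0, -0.0]
force: [1.1, 0.6, -0.1]
finger_gap: 0.002
gripper_force: 0.0
```

Request:
move_arm([
  {"dx": 0.42,"dy": -1,"dz": 0,"rx": 0,"ry": 0,"rz": 0},
  {"dx": 0.42,"dy": -1,"dz": 0,"rx": 0,"ry": 0,"rz": 0},
  {"dx": 0.42,"dy": -1,"dz": 0,"rx": 0,"ry": 0,"rz": 0},
  {"dx": 0.42,"dy": -1,"dz": 0,"rx": 0,"ry": 0,"rz": 0},
  {"dx": 0.42,"dy": -1,"dz": 0,"rx": 0,"ry": 0,"rz": 0},
  {"dx": 0.42,"dy": -1,"dz": 0,"rx": 0,"ry": 0,"rz": 0},
  {"dx": 0.42,"dy": -1,"dz": 0,"rx": 0,"ry": 0,"rz": 0},
  {"dx": 0.42,"dy": -1,"dz": 0,"rx": 0,"ry": 0,"rz": 0},
  {"dx": 0.42,"dy": -1,"dz": 0,"rx": 0,"ry": 0,"rz": 0},
  {"dx": 0.42,"dy": -1,"dz": 0,"rx": 0,"ry": 0,"rz": 0},
])

```text
t: 2.7
tcp_pos: [0.4819, 0.062, 0.2313]
tool_rot: [-0.0, 1.0, 0.0, 0.0]
force: [0.2, 0.1, 1.1]
finger_gap: 0.0
gripper_force: 0.0
```

Request:
move_arm([
  {"dx": 0.4,"dy": -0.9,"dz": 0,"rx": 0,"ry": 0,"rz": 0},
  {"dx": 0.4,"dy": -0.9,"dz": 0,"rx": 0,"ry": 0,"rz": 0},
  {"dx": 0.4,"dy": -0.9,"dz": 0,"rx": 0,"ry": 0,"rz": 0},
  {"dx": 0.4,"dy": -0.9,"dz": -0.5,"rx": 0,"ry": 0,"rz": 0},
  {"dx": 0.44,"dy": -0.88,"dz": -0.5,"rx": 0,"ry": 0,"rz": 0},
  {"dx": 0,"dy": 0,"dz": -1,"rx": 0,"ry": 0,"rz": 0},
  {"dx": 0,"dy": 0,"dz": -1,"rx": 0,"ry": 0,"rz": 0},
  {"dx": 0,"dy": 0,"dz": -0.5,"rx": 0,"ry": 0,"rz": 0},
  {"dx": 0,"dy": 0,"dz": 0,"rx": 0,"ry": 0,"rz": 0},
  {"dx": 0,"dy": 0,"dz": 0,"rx": 0,"ry": 0,"rz": 0},
])

```text
t: 3.95
tcp_pos: [0.5334, -0.0493, 0.1444]
tool_rot: [-0.0, 1.0, -0.0, 0.001]
force: [0.5, 0.7, -0.2]
finger_gap: -0.001
gripper_force: 0.0
```

```bash
python3 - <<'E'
from h import *
a,m=snap('wrist','w1.png')
print(ray(m,[[100,100],[400,100],[250,300]],.042).round(3))
E
```

```text
[[ 0.46  -0.173  0.042]
 [ 0.46   0.061  0.042]
 [ 0.641 -0.057  0.042]]
```

View pics/w1.png

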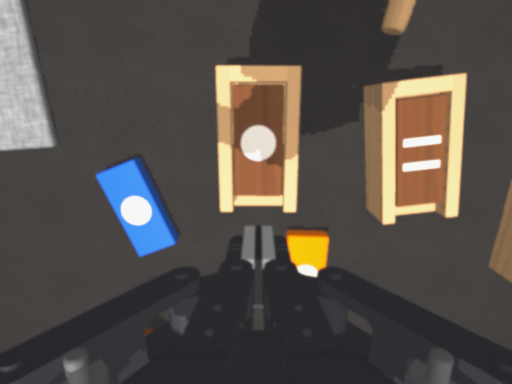

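The wrist view shows the inlay at (258,143), the piece spanning rows 83–196, and the low cut-away wall at rows 196–206.

```bash
python3 - <<'E'
from h import *
m=cams.camera_model('wrist')
print(ray(m,[[258.5,143],[258,83],[258,196],[219,211],[298,211],[217,67],[300,67]],.042).round(4)); print(ray(m,[[258,206],[258,197]],.026).round(4))
E
```

```text
[[ 0.4939 -0.0491  0.042 ]
 [ 0.448  -0.0496  0.042 ]
 [ 0.5386 -0.0494  0.042 ]
 [ 0.5522 -0.0829  0.042 ]
 [ 0.552  -0.0151  0.042 ]
 [ 0.4366 -0.0807  0.042 ]
 [ 0.4365 -0.0178  0.042 ]]
[[ 0.5531 -0.0494  0.026 ]
 [ 0.5445 -0.0494  0.026 ]]
```

Request:
move_arm([
  {"dx": 0,"dy": 0,"dz": -1,"rx": 0,"ry": 0,"rz": 0},
  {"dx": 0,"dy": 0,"dz": -1,"rx": 0,"ry": 0,"rz": 0},
  {"dx": 0,"dy": 0,"dz": -1,"rx": 0,"ry": 0,"rz": 0},
  {"dx": 0,"dy": 0,"dz": -0.6,"rx": 0,"ry": 0,"rz": 0},
  {"dx": 0,"dy": 0,"dz": -0.2,"rx": 0,"ry": 0,"rz": 0},
  {"dx": 0,"dy": 0,"dz": -0.2,"rx": 0,"ry": 0,"rz": 0},
  {"dx": 0,"dy": 0,"dz": -0.2,"rx": 0,"ry": 0,"rz": 0},
  {"dx": 0,"dy": 0,"dz": -0.2,"rx": 0,"ry": 0,"rz": 0},
  {"dx": 0,"dy": 0,"dz": -0.15,"rx": 0,"ry": 0,"rz": 0},
  {"dx": 0,"dy": 0,"dz": 0,"rx": 0,"ry": 0,"rz": 0},
])

```text
t: 5.25
tcp_pos: [0.5325, -0.0491, 0.0298]
tool_rot: [-0.0, 1.0, 0.0, -0.0]
force: [0.5, -0.2, -0.3]
finger_gap: -0.002
gripper_force: 0.0
```

```bash
python3 - <<'E'
from h import *
a,m=snap('scene'); cv2.imwrite('pics/d.png',cv2.resize(a[130:240,180:320],(700,550))[:,:,::-1])
E
```

```text
(no output)
```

View pics/d.png

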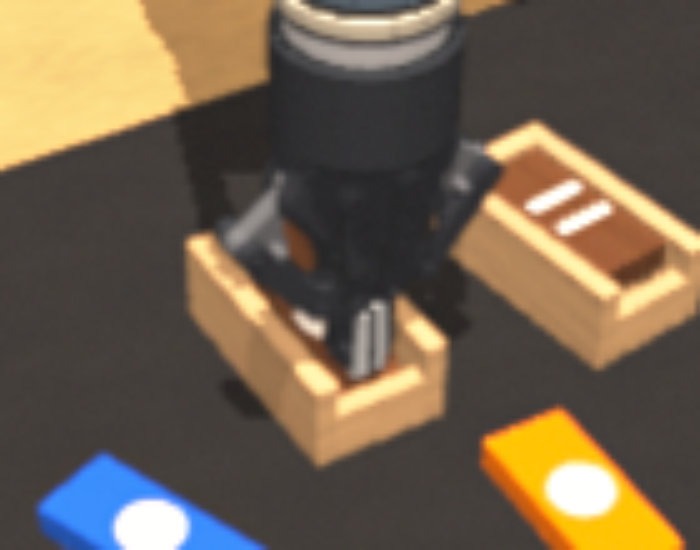

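The crop shows the raised brown end behind the fingers at about (300,240), and there is no contact force, so the piece has tipped. I'll lift, open and look.

Request:
move_arm([
  {"dx": 0,"dy": 0,"dz": 0.5,"rx": 0,"ry": 0,"rz": 0},
  {"dx": 0,"dy": 0,"dz": 1,"rx": 0,"ry": 0,"rz": 0},
  {"dx": 0,"dy": 0,"dz": 1,"rx": 0,"ry": 0,"rz": 0},
  {"dx": 0,"dy": 0,"dz": 1,"rx": 0,"ry": 0,"rz": 0},
  {"dx": 0,"dy": 0,"dz": 1,"rx": 0,"ry": 0,"rz": 0},
  {"dx": 0,"dy": 0,"dz": 0.5,"rx": 0,"ry": 0,"rz": 0},
  {"dx": 0,"dy": 0,"dz": 0,"rx": 0,"ry": 0,"rz": 0},
  {"dx": 0,"dy": 0,"dz": 0,"rx": 0,"ry": 0,"rz": 0},
  {"dx": 0,"dy": 0,"dz": 0,"rx": 0,"ry": 0,"rz": 0},
  {"dx": 0,"dy": 0,"dz": 0,"rx": 0,"ry": 0,"rz": 0},
])

```text
t: 6.55
tcp_pos: [0.5323, -0.0491, 0.1543]
tool_rot: [-0.0, 1.0, 0.0, -0.001]
force: [-0.2, 0.1, -0.1]
finger_gap: 0.0
gripper_force: 0.0
```

```bash
python3 - <<'E'
from h import *
a,m=snap('wrist'); b,n=snap('scene')
cv2.imwrite('pics/e.png',np.hstack([cv2.resize(a[40:230,180:340],(400,475)),cv2.resize(b[150:230,205:275],(400,457))[:475] if 0 else cv2.resize(b[150:230,205:272],(400,475))])[:,:,::-1])
np.savez('v.npz',w=a,s=b); import pickle; pickle.dump((m,n),open('m.pkl','wb'))
E
```

```text
(no output)
```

View pics/e.png

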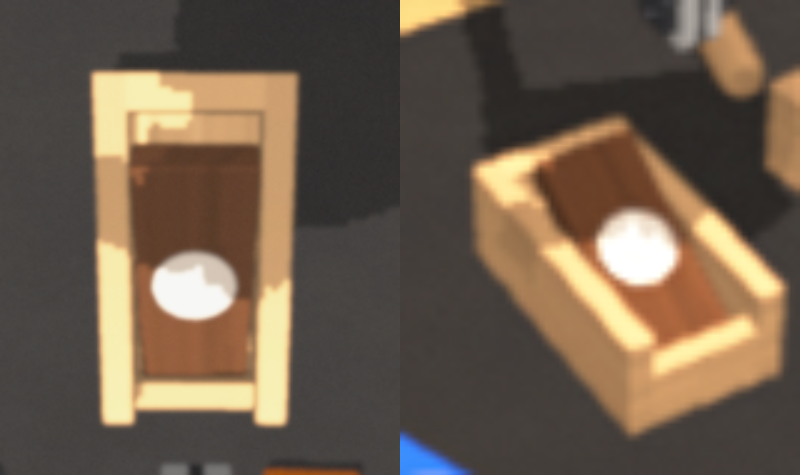

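```bash
cat > tri.py <<'E'
from h import *
import pickle
m,n=pickle.load(open('m.pkl','rb'))
def tri(p,q):
    a0,a1=ray(m,p,0)[0],ray(m,p,.1)[0];b0,b1=ray(n,q,0)[0],ray(n,q,.1)[0]
    u,v=a1-a0,b1-b0
    s=np.linalg.lstsq(np.c_[u,-v],b0-a0,rcond=None)[0]
    A,B=a0+s[0]*u,b0+s[1]*v
    return ((A+B)/2).round(4),np.linalg.norm(A-B).round(4)
E
python3 - <<'E'
from tri import *
print(tri([258.8,105.6],[236.4,174.8]),tri([258,154],[244.7,191.4]))
print(ray(m,[258.8,105.6],.076),ray(m,[258.8,98],.062))
E
```

```text
(array([ 0.4639, -0.0475,  0.0557]), np.float64(0.0024)) (array([ 0.5038, -0.0488,  0.0373]), np.float64(0.0007))
[[ 0.46323917 -0.04861584  0.076     ]] [[ 0.45779624 -0.04859241  0.062     ]]
```

Both views show the piece tipped in its nest. Triangulation puts the inlay at (0.504, -0.049, 0.037) and the raised top edge at x≈0.465, z≈0.06, which fits the 31° tip. I'll grip vertically at x≈0.471 with the tips just above the rim.

Request:
move_arm([
  {"dx": -0.49,"dy": 0,"dz": 0,"rx": 0,"ry": 0,"rz": 0},
  {"dx": -0.49,"dy": 0,"dz": 0,"rx": 0,"ry": 0,"rz": 0},
  {"dx": -0.49,"dy": 0,"dz": 0,"rx": 0,"ry": 0,"rz": 0},
  {"dx": -0.49,"dy": 0,"dz": -0.4,"rx": 0,"ry": 0,"rz": 0},
  {"dx": -0.49,"dy": 0,"dz": -0.4,"rx": 0,"ry": 0,"rz": 0},
  {"dx": 0,"dy": 0,"dz": -0.6,"rx": 0,"ry": 0,"rz": 0},
  {"dx": 0,"dy": 0,"dz": -0.8,"rx": 0,"ry": 0,"rz": 0},
  {"dx": 0,"dy": 0,"dz": -0.9,"rx": 0,"ry": 0,"rz": 0},
  {"dx": 0,"dy": 0,"dz": -0.8,"rx": 0,"ry": 0,"rz": 0},
  {"dx": 0,"dy": 0,"dz": -0.55,"rx": 0,"ry": 0,"rz": 0},
], claw=100)

```text
t: 7.9
tcp_pos: [0.4707, -0.0491, 0.0432]
tool_rot: [-0.0, 1.0, 0.0, -0.0]
force: [0.9, 0.1, -0.2]
finger_gap: 1.004
gripper_force: 0.0
```

Request:
move_arm([
  {"dx": 0,"dy": 0,"dz": 0,"rx": 0,"ry": 0,"rz": 0},
  {"dx": 0,"dy": 0,"dz": 0,"rx": 0,"ry": 0,"rz": 0},
  {"dx": 0,"dy": 0,"dz": 0,"rx": 0,"ry": 0,"rz": 0},
  {"dx": 0,"dy": 0,"dz": 0,"rx": 0,"ry": 0,"rz": 0},
  {"dx": 0,"dy": 0,"dz": 0,"rx": 0,"ry": 0,"rz": 0},
  {"dx": 0,"dy": 0,"dz": 0,"rx": 0,"ry": 0,"rz": 0},
  {"dx": 0,"dy": 0,"dz": 0,"rx": 0,"ry": 0,"rz": 0},
  {"dx": 0,"dy": 0,"dz": 0,"rx": 0,"ry": 0,"rz": 0},
  {"dx": 0,"dy": 0,"dz": 0,"rx": 0,"ry": 0,"rz": 0},
  {"dx": 0,"dy": 0,"dz": 0,"rx": 0,"ry": 0,"rz": 0},
], claw=30, newtons=80)

```text
t: 9.15
tcp_pos: [0.4718, -0.0493, 0.0445]
tool_rot: [-0.0, 1.0, -0.0, 0.001]
force: [-0.8, 1.2, 6.9]
finger_gap: 0.443
gripper_force: 82.5
```

Request:
move_arm([
  {"dx": 0,"dy": 0,"dz": 0.2,"rx": 0,"ry": 0,"rz": 0},
  {"dx": 0,"dy": 0,"dz": 0.3,"rx": 0,"ry": 0,"rz": 0},
  {"dx": 0,"dy": 0,"dz": 0.5,"rx": 0,"ry": 0,"rz": 0},
  {"dx": 0,"dy": 0,"dz": 0.7,"rx": 0,"ry": 0,"rz": 0},
  {"dx": 0,"dy": 0,"dz": 0.8,"rx": 0,"ry": 0,"rz": 0},
  {"dx": 0,"dy": 0,"dz": 0.8,"rx": 0,"ry": 0,"rz": 0},
  {"dx": 0,"dy": 0,"dz": 0.7,"rx": 0,"ry": 0,"rz": 0},
  {"dx": 0,"dy": 0,"dz": 0.5,"rx": 0,"ry": 0,"rz": 0},
  {"dx": 0,"dy": 0,"dz": 0,"rx": 0,"ry": 0,"rz": 0},
  {"dx": 0,"dy": 0,"dz": 0,"rx": 0,"ry": 0,"rz": 0},
])

```text
t: 10.4
tcp_pos: [0.4711, -0.049, 0.156]
tool_rot: [-0.0, 1.0, 0.0, -0.0]
force: [0.3, -0.7, -1.3]
finger_gap: 0.444
gripper_force: 82.0
```

```bash
python3 - <<'E'
from h import *
a,m=snap('wrist'); b,n=snap('scene')
cv2.imwrite('pics/f.png',np.hstack([cv2.resize(a,(400,300)),cv2.resize(b[110:230,180:340],(400,300))])[:,:,::-1])
E
```

```text
(no output)
```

View pics/f.png

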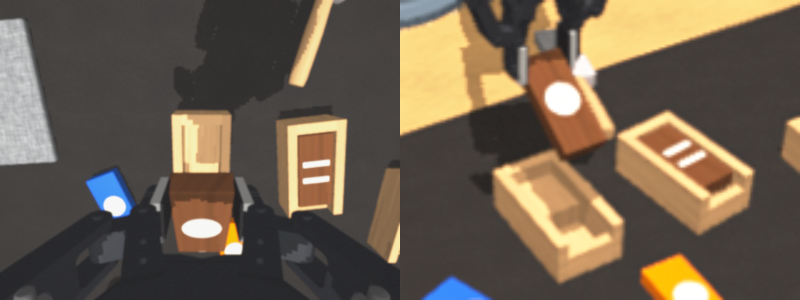

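The left view shows the piece held between the pads and its nest empty; the right view shows the neighbours still seated. I'll carry it over the pad while turning it level (-31° about y).

Request:
move_arm([
  {"dx": -0.3,"dy": -0.8,"dz": 0,"rx": 0,"ry": 0,"rz": 0},
  {"dx": -0.3,"dy": -1,"dz": 0,"rx": 0,"ry": -0.1,"rz": 0},
  {"dx": -0.3,"dy": -1,"dz": 0,"rx": 0,"ry": -0.1,"rz": 0},
  {"dx": -0.3,"dy": -1,"dz": 0,"rx": 0,"ry": -0.1,"rz": 0},
  {"dx": -0.3,"dy": -1,"dz": 0,"rx": 0,"ry": -0.1,"rz": 0},
  {"dx": -0.3,"dy": -1,"dz": 0,"rx": 0,"ry": -0.1,"rz": 0},
  {"dx": -0.3,"dy": -1,"dz": 0,"rx": 0,"ry": -0.1,"rz": 0},
  {"dx": -0.3,"dy": -1,"dz": 0,"rx": 0,"ry": -0.1,"rz": 0},
  {"dx": -0.3,"dy": -1,"dz": 0,"rx": 0,"ry": -0.1,"rz": 0},
  {"dx": -0.3,"dy": -1,"dz": 0,"rx": 0,"ry": -0.1,"rz": 0},
])

```text
t: 11.75
tcp_pos: [0.4399, -0.2813, 0.195]
tool_rot: [0.022, 0.982, -0.011, 0.185]
force: [0.3, -0.5, -1.0]
finger_gap: 0.44
gripper_force: 81.9
```

Request:
move_arm([
  {"dx": -0.1,"dy": -0.8,"dz": 0,"rx": 0,"ry": -0.1,"rz": 0},
  {"dx": 0,"dy": -0.6,"dz": 0,"rx": 0,"ry": -0.03,"rz": 0},
  {"dx": 0,"dy": 0,"dz": -0.5,"rx": 0,"ry": 0,"rz": 0},
  {"dx": 0,"dy": 0,"dz": -0.8,"rx": 0,"ry": 0,"rz": 0},
  {"dx": 0,"dy": 0,"dz": -0.8,"rx": 0,"ry": 0,"rz": 0},
  {"dx": 0,"dy": 0,"dz": -0.8,"rx": 0,"ry": 0,"rz": 0},
  {"dx": 0,"dy": 0,"dz": -0.8,"rx": 0,"ry": 0,"rz": 0},
  {"dx": 0,"dy": 0,"dz": -0.5,"rx": 0,"ry": 0,"rz": 0},
  {"dx": 0,"dy": 0,"dz": 0,"rx": 0,"ry": 0,"rz": 0},
  {"dx": 0,"dy": 0,"dz": 0,"rx": 0,"ry": 0,"rz": 0},
])

```text
t: 13.0
tcp_pos: [0.4731, -0.3063, 0.1208]
tool_rot: [0.044, 0.984, -0.016, 0.175]
force: [-0.6, -0.2, -0.9]
finger_gap: 0.445
gripper_force: 81.9
```

```bash
python3 - <<'E'
from h import *
a,m=snap('wrist'); b,n=snap('scene')
cv2.imwrite('pics/g.png',np.hstack([cv2.resize(a,(400,300)),cv2.resize(b[150:270,40:200],(400,300))])[:,:,::-1])
E
```

```text
(no output)
```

View pics/g.png

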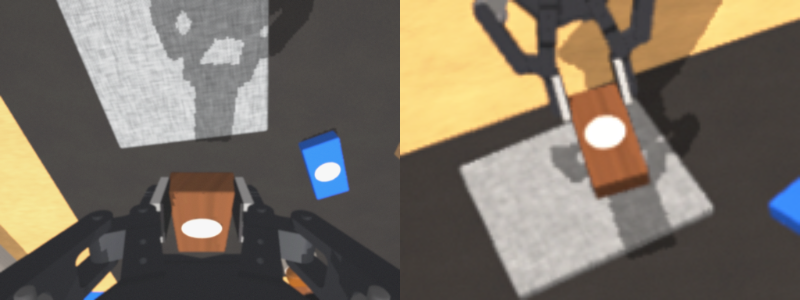

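The piece is held above the pad, but leaning the tool toward the base ran out of reach: tilt is about 20° and x overshot. Turning the gripper about 60° about z makes the lean tangential, so I'll check the last joint's range first.

```bash
python3 - <<'E'
from h import *
from scipy.spatial.transform import Rotation as R
s=sensors.sense();print(np.round(s['q'],2),np.round(s['tcp_pos'],3));print(R.from_quat(s['tool_rot']).as_matrix().round(3))
E
```

```text
[-0.9   0.54  1.92  0.55  0.48 -2.85] [ 0.473 -0.306  0.121]
[[-0.935  0.092  0.342]
 [ 0.081  0.996 -0.047]
 [-0.345 -0.017 -0.938]]
```

Joint 6 is at its limit (-2.85), and a negative yaw brings it back. I'll yaw -120°, which also makes the lean tangential.

Request:
move_arm([
  {"dx": 0,"dy": 0,"dz": 0.2,"rx": 0,"ry": 0,"rz": -0.2},
  {"dx": -0.1,"dy": 0,"dz": 0.2,"rx": 0,"ry": 0,"rz": -0.3},
  {"dx": -0.1,"dy": 0,"dz": 0.2,"rx": 0,"ry": 0,"rz": -0.3},
  {"dx": -0.1,"dy": 0,"dz": 0,"rx": 0,"ry": 0,"rz": -0.3},
  {"dx": -0.1,"dy": 0,"dz": 0,"rx": 0,"ry": 0,"rz": -0.3},
  {"dx": -0.1,"dy": 0,"dz": 0,"rx": 0,"ry": 0,"rz": -0.3},
  {"dx": -0.1,"dy": 0,"dz": 0,"rx": 0,"ry": 0,"rz": -0.3},
  {"dx": -0.1,"dy": 0,"dz": 0,"rx": 0,"ry": 0,"rz": -0.3},
  {"dx": -0.1,"dy": 0,"dz": 0,"rx": 0,"ry": 0,"rz": -0.3},
  {"dx": -0.1,"dy": 0,"dz": 0,"rx": 0,"ry": 0,"rz": -0.3},
])

```text
t: 14.35
tcp_pos: [0.4518, -0.3053, 0.1349]
tool_rot: [0.661, 0.731, -0.12, 0.122]
force: [-0.1, 0.3, -1.2]
finger_gap: 0.44
gripper_force: 81.9
```

Request:
move_arm([
  {"dx": -0.1,"dy": 0,"dz": 0,"rx": 0,"ry": 0,"rz": -0.3},
  {"dx": -0.1,"dy": 0,"dz": 0,"rx": 0,"ry": 0,"rz": -0.3},
  {"dx": -0.1,"dy": 0,"dz": 0,"rx": 0,"ry": 0,"rz": -0.3},
  {"dx": -0.1,"dy": 0,"dz": 0,"rx": 0,"ry": 0,"rz": -0.2},
  {"dx": 0,"dy": 0,"dz": 0,"rx": 0,"ry": 0,"rz": 0},
  {"dx": 0,"dy": 0,"dz": 0,"rx": 0,"ry": 0,"rz": 0},
  {"dx": 0,"dy": 0,"dz": 0,"rx": 0,"ry": 0,"rz": 0},
  {"dx": 0,"dy": 0,"dz": 0,"rx": 0,"ry": 0,"rz": 0},
  {"dx": 0,"dy": 0,"dz": 0,"rx": 0,"ry": 0,"rz": 0},
  {"dx": 0,"dy": 0,"dz": 0,"rx": 0,"ry": 0,"rz": 0},
])

```text
t: 15.6
tcp_pos: [0.4419, -0.3052, 0.1341]
tool_rot: [0.84, 0.516, -0.15, 0.083]
force: [-0.5, 0.5, -0.1]
finger_gap: 0.441
gripper_force: 81.9
```

```bash
python3 - <<'E'
from h import *
from scipy.spatial.transform import Rotation as R
s=sensors.sense();print(np.round(s['q'],2),np.round(s['tcp_pos'],4));M=R.from_quat(s['tool_rot']);print(M.as_matrix().round(3))
# piece in tool frame at grasp: tool was Ry(180): piece R=Ry(31deg)
g=R.from_quat([0,1,0,0]).inv()
P=M*g*R.from_euler('y',31,degrees=True)
n=P.apply([0,0,1]);f=P.apply([1,0,0]);print('n',n.round(3),'f',f.round(3),'off',M.apply(g.apply([.028,0,-.014])).round(4))
ax=np.cross(n,[0,0,1]);th=np.degrees(np.arcsin(np.linalg.norm(ax)));print('fix',(ax/np.linalg.norm(ax)*th/30).round(3))
D=R.from_rotvec(ax/np.linalg.norm(ax)*np.radians(th));print('off after',(D*M).apply(g.apply([.028,0,-.014])).round(4))
E
```

```text
[-0.63  0.58  1.75 -0.47  0.83  0.17] [ 0.4419 -0.3052  0.1341]
[[ 0.423  0.891 -0.166]
 [ 0.841 -0.454 -0.293]
 [-0.336 -0.016 -0.942]]
n [-0.076 -0.182  0.98 ] f [-0.448 -0.872 -0.197] off [-0.0142 -0.0277 -0.0038]
fix [-0.35   0.145  0.   ]
off after [-0.0142 -0.0278  0.0024]
```

Request:
move_arm([
  {"dx": 0,"dy": 0,"dz": -0.3,"rx": -0.175,"ry": 0.073,"rz": 0},
  {"dx": 0,"dy": 0,"dz": -0.6,"rx": -0.175,"ry": 0.072,"rz": 0},
  {"dx": 0,"dy": 0,"dz": -0.8,"rx": 0,"ry": 0,"rz": 0},
  {"dx": 0,"dy": 0,"dz": -0.8,"rx": 0,"ry": 0,"rz": 0},
  {"dx": 0,"dy": 0,"dz": -0.7,"rx": 0,"ry": 0,"rz": 0},
  {"dx": 0,"dy": 0,"dz": -0.5,"rx": 0,"ry": 0,"rz": 0},
  {"dx": 0,"dy": 0,"dz": -0.3,"rx": 0,"ry": 0,"rz": 0},
  {"dx": 0,"dy": 0,"dz": -0.2,"rx": 0,"ry": 0,"rz": 0},
  {"dx": 0,"dy": 0,"dz": 0,"rx": 0,"ry": 0,"rz": 0},
  {"dx": 0,"dy": 0,"dz": 0,"rx": 0,"ry": 0,"rz": 0},
])

```text
t: 16.85
tcp_pos: [0.4422, -0.3054, 0.0296]
tool_rot: [0.822, 0.503, -0.228, 0.14]
force: [0.8, 0.0, -1.5]
finger_gap: 0.445
gripper_force: 81.9
```

```bash
python3 - <<'E'
from h import *
b,n=snap('scene')
cv2.imwrite('pics/i.png',cv2.resize(b[160:280,40:200],(640,480))[:,:,::-1])
E
```

```text
(no output)
```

View pics/i.png

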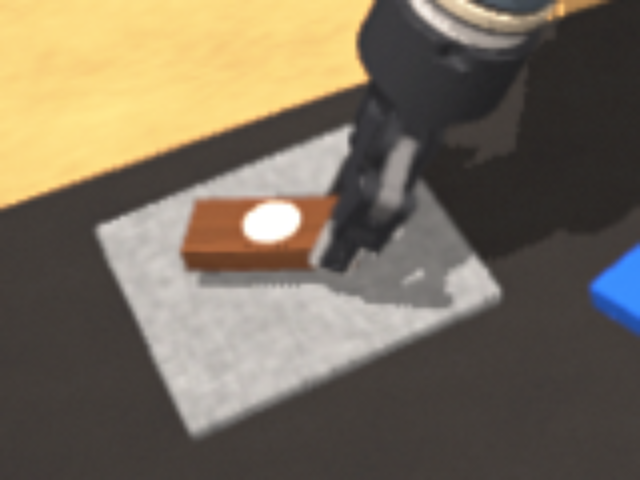

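The piece is level over the pad, slightly above it. I'll lower it the last bit.

Request:
move_arm([
  {"dx": 0,"dy": 0,"dz": -0.1,"rx": 0,"ry": 0,"rz": 0},
  {"dx": 0,"dy": 0,"dz": -0.1,"rx": 0,"ry": 0,"rz": 0},
  {"dx": 0,"dy": 0,"dz": -0.1,"rx": 0,"ry": 0,"rz": 0},
  {"dx": 0,"dy": 0,"dz": -0.05,"rx": 0,"ry": 0,"rz": 0},
  {"dx": 0,"dy": 0,"dz": -0.05,"rx": 0,"ry": 0,"rz": 0},
  {"dx": 0,"dy": 0,"dz": -0.05,"rx": 0,"ry": 0,"rz": 0},
  {"dx": 0,"dy": 0,"dz": 0,"rx": 0,"ry": 0,"rz": 0},
  {"dx": 0,"dy": 0,"dz": 0,"rx": 0,"ry": 0,"rz": 0},
  {"dx": 0,"dy": 0,"dz": 0,"rx": 0,"ry": 0,"rz": 0},
  {"dx": 0,"dy": 0,"dz": 0,"rx": 0,"ry": 0,"rz": 0},
])

```text
t: 18.15
tcp_pos: [0.4419, -0.3053, 0.0179]
tool_rot: [0.822, 0.503, -0.228, 0.14]
force: [-0.1, 0.4, -1.1]
finger_gap: 0.443
gripper_force: 81.9
```

Request:
move_arm([
  {"dx": 0,"dy": 0,"dz": -0.05,"rx": 0,"ry": 0,"rz": 0},
  {"dx": 0,"dy": 0,"dz": 0,"rx": 0,"ry": 0,"rz": 0},
  {"dx": 0,"dy": 0,"dz": 0,"rx": 0,"ry": 0,"rz": 0},
  {"dx": 0,"dy": 0,"dz": 0,"rx": 0,"ry": 0,"rz": 0},
  {"dx": 0,"dy": 0,"dz": 0,"rx": 0,"ry": 0,"rz": 0},
  {"dx": 0,"dy": 0,"dz": 0,"rx": 0,"ry": 0,"rz": 0},
  {"dx": 0,"dy": 0,"dz": 0,"rx": 0,"ry": 0,"rz": 0},
  {"dx": 0,"dy": 0,"dz": 0,"rx": 0,"ry": 0,"rz": 0},
  {"dx": 0,"dy": 0,"dz": 0,"rx": 0,"ry": 0,"rz": 0},
  {"dx": 0,"dy": 0,"dz": 0,"rx": 0,"ry": 0,"rz": 0},
], claw=80)

```text
t: 19.4
tcp_pos: [0.4419, -0.3053, 0.0166]
tool_rot: [0.822, 0.503, -0.228, 0.139]
force: [0.7, 1.0, -0.2]
finger_gap: 0.8
gripper_force: 0.0
```

Request:
move_arm([
  {"dx": 0.12,"dy": 0.22,"dz": 0.43,"rx": 0,"ry": 0,"rz": 0},
  {"dx": 0.25,"dy": 0.44,"dz": 0.86,"rx": 0,"ry": 0,"rz": 0},
  {"dx": 0.25,"dy": 0.44,"dz": 0.86,"rx": 0,"ry": 0,"rz": 0},
  {"dx": 0.25,"dy": 0.44,"dz": 0.86,"rx": 0,"ry": 0,"rz": 0},
  {"dx": 0.25,"dy": 0.44,"dz": 0.86,"rx": 0,"ry": 0,"rz": 0},
  {"dx": 0.12,"dy": 0.22,"dz": 0.86,"rx": 0,"ry": 0,"rz": 0},
  {"dx": 0,"dy": 0,"dz": 0.6,"rx": 0,"ry": 0,"rz": 0},
  {"dx": 0,"dy": 0,"dz": 0,"rx": 0,"ry": 0,"rz": 0},
  {"dx": 0,"dy": 0,"dz": 0,"rx": 0,"ry": 0,"rz": 0},
  {"dx": 0,"dy": 0,"dz": 0,"rx": 0,"ry": 0,"rz": 0},
])

```text
t: 20.65
tcp_pos: [0.4722, -0.2502, 0.149]
tool_rot: [0.822, 0.503, -0.228, 0.139]
force: [0.0, 0.4, 0.3]
finger_gap: 0.797
gripper_force: 0.0
```

```bash
python3 - <<'E'
from h import *
b,n=snap('scene','j.png'); a,m=snap('top')
h=cv2.cvtColor(a,cv2.COLOR_RGB2HSV);w=cv2.inRange(h,(0,0,225),(179,40,255));w[:190]=0;w[272:]=0;w[:,:325]=0;w[:,410:]=0
M=cv2.moments(w);print(M['m00']/255); u=[M['m10']/M['m00'],M['m01']/M['m00']] if M['m00'] else [0,0];print(ray(m,u,.026))
E
```

```text
106.0
[[ 0.42874321 -0.33241919  0.026     ]]
```

View pics/j.png

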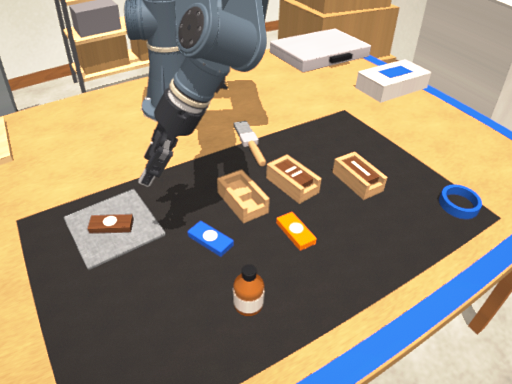

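The piece lies flat on the pad, inlay up, at scene pixel (111,223), about 6 mm from the pad's centre. The other two pieces are still seated at (293,172) and (360,170), and the gripper is clear.

```bash
python3 -c "
from station import order
print(order.sign_off())"
```

```text
the job is handed in; nothing more can be done
None
```

The round-inlay piece was tipped, taken out and laid flat, inlay up, about 6 mm from the pad's centre; the other two pieces are still seated, and the job was handed in at about 21 s (no verdict was returned).

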